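# Fish a valve poppet out of a manifold cavity with sprung tongs

### The arm

A 7-joint arm with a two-finger parallel gripper is mounted at the origin on the work surface; the furniture and walls round the work are solid. World frame = base frame: x ahead of the robot, y to its left, z up, the work surface at z = 0. Lengths are in m, angles in rad, forces in N, time in s.
With the tool pointing down it reaches from about 0.425 to 0.95 m from the base axis. Payload 16.7 kg.
Tool frame: the origin (TCP) lies between the finger pads; the fingertips stand 22 mm ahead of it and the grasp point (between the pads) lies 3 mm ahead of it; z points along the fingers, y is the line along which they close (so a half turn about z gives the same grasp; the last joint's range is limited). The gripper opens to 94 mm and grips with 3 to 60 N. Pads are 16 mm wide; open, the fingers measure 119 mm over their backs; the gripper's body (75 mm by 177 mm) begins 78 mm behind the grasp point.
Start: joints at [1.026, 0.426, 0.074, 1.606, -0.034, 1.111, -0.067], TCP at [0.26, -0.623, 0.227] pointing down, gripper open.
Joint ranges: [-2.85, 2.85], [-0.5, 2.14], [-1.23, 1.37], [0.21, 2.46], [-1.02, 4.16], [0.16, 2.05], [-2.73, 2.73]. Speed limits (rad/s): [1.89, 1.89, 2.39, 2.39, 3.01, 3.01, 3.01].

### API

Orientations are given as a 3x3 rotation matrix whose columns are the frame's x, y, z axes.
In Python, from workcell import ctrl gives the robot as it stands. The module is installed in compiled form; this text tells all that it offers.
- The arm moves only by the tool drive_tool, never from a script. Its argument "rows" is a list of rows, each an object with "xyz": the shift along the tool's x, y, z in m, a list of three; "twist": the turn about the tool's z in degrees; "hand": the opening, from -1 (shut) to 1 (fully open). In form: [{"xyz": [x, y, z], "twist": twist, "hand": hand}, ...]. A call has exactly 10 rows; each row is the pose to reach, as a shift and turn from the pose commanded when the call began, along the tool's axes at that moment; what a row does not reach only later rows make up. A row lasts 1/12 s, in which the tool goes at most 41.7 mm and 7.16 degrees, less where a joint would pass 70% of its speed; a pose out of reach is approached as far as the arm can. A call with a gripper value outside its range is refused whole. The fingers move at their own pace and stop on an object; "force" is the grip in N (left out, the last holds). Time passes only in rows, so rows that repeat a pose let the fingers close, or fill a call up. It gives the time, the measured TCP pose, the force, the opening and the grip force at its end, in the units of the state.
- ctrl.sense(): the state, without advancing time (a new reading comes with each control period).
- ctrl.camera(name): name is "side" or "top" or "wrist"; returns a dict with "img" (480x640x3 uint8, blue, green, red), "fx", "fy", "cx", "cy" (pixels), "rvec" (rotation vector, rad) and "tvec" (3), from world to camera coordinates, as OpenCV has them. Camera axes: x right, y down, z forward; pixel columns grow to the right and rows downward; lengths in m; the calibration is good to about 2 mm. A picture is of the moment at which its call begins. There is no depth.
- ctrl.sign_off(): hands the job in; it is judged then, once.
The state is a dict: "time_s": time; "q": joint angles; "qd": joint speeds; "joint_efforts": joint torques, N m; "ee_pos": TCP position; "eef_rot": TCP orientation; "ft_force": force on the tool from outside, world axes, zero at the start; "ft_torque": the same for the moment, N m; "width": finger opening in m; "gripper_force": force on a finger pad.
Only numpy, scipy, OpenCV 4.12 (cv2) and the standard library are available. Lean on these libraries where they do the work, as an engineer would, in place of code of your own. Each camera call takes 0.05 s, during which the arm holds its last target. There are 200 camera calls.

### The job

The brass valve poppet still sits at the bottom of the open cavity in the manifold block, too deep for fingers. Take the sprung tongs out of their wooden stand, reach into the cavity with them, squeeze them on the poppet's stem and lift it out, lower it into the steel parts dish and let go of it only once it is down on the dish floor, then put the tongs back upright in their stand slot and let go. Leave the black plug in the other cavity and the blue bottle where they are.

Things in the scene. Friction and masses are not known exactly. Their poses are not given: they have to be found in the camera images.
- tongs: Sprung steel tongs with blue grip pads, 110 g, 150 mm tall, upright, tips down. Origin: midway between the tips, level with their lower ends; z up to the bow, y is the line along which the legs open and close (alike either way round). Legs 16 mm wide along x (tips 12 mm), on a spring pivot 144 mm up. Free: 46 mm over the tips, 40 mm between them (3 mm thick each): squeeze a little to enter the cavity.
- tongs_grip (a point): Point midway between the flat blue pads on the legs' outer faces, 96 mm above the tongs' origin; pads reach from 68 to 114 mm. Over the pads the free legs measure 46.5 mm; the tips close about 3 times as much as the pads: 42 mm over the pads leaves 26 mm between the tips, 37.5 mm leaves 12 mm, 33 mm shuts them. Each pad pushes back with 2 N free, 5 N at 42 mm, 7 N at 37.5 mm, and springs open when eased.
- stand: Hardwood tool stand, 78 x 104 x 58 mm (x, y, z; dark foot 10 mm larger), fixed. Origin: centre of its underside, z up. In the middle of its top a slot 18 mm (x) by 54 mm (y), 46 mm deep, rim bevelled: the tongs stand in it, their y along the stand's y, tips on its floor 12 mm above the origin. Two black hex keys stand near its -x edge, 26 mm from the slot's centre line, up to 22 mm above its top.
- manifold: Aluminium hydraulic manifold block, 84 x 140 x 80 mm (x, y, z), fixed. Origin: centre of its underside, z up. Two round upright cavities, 42 mm in diameter, at y = +32 and -32 mm (x = 0), open at the top, floor 18 mm above the origin (62 mm deep), with a seat recess 17 mm wide, 6 mm deep in the floor. One holds the poppet, the other is closed by the black plug; which is which varies.
- poppet: Turned brass valve poppet, 28 mm long, about 40 g. Origin: centre of the nose end, z along its axis to the stem end. Nose 13 mm across up to 5.5 mm; flange 20 mm across from 5.5 to 11 mm; stem 12 mm across from 11 to 28 mm: grip it there. Starts upright in the open cavity, nose in the recess, flange on the floor, within 2 mm of its centre; origin 12.5 mm above the manifold's.
- plug: Black round plug sitting loose in the mouth of the other cavity: shank 39 mm in diameter, flange 49 mm in diameter lying on the block's top, its upper face 84 mm above the manifold's underside. Origin: centre of the shank's lower end, 66 mm above the manifold's underside. Leave it.
- dish: Round stainless parts dish, 126 mm over the rim, 24 mm high, fixed. Origin: centre of its underside; the inner floor is 4 mm above it, about 100 mm wide.
- glue_bottle: Small blue bottle with black cap, 35 mm wide, 76 mm tall, loose, to be left alone; origin at the centre of its underside.
Not all that is in view belongs to the job. Leave any green or orange look-alike of the tongs alone.

How it is judged:
By the outcome, as a careful person would: the job done as asked, in the order asked, and still so for the second after the job is handed in, with the robot touching nothing.
It also fails if it takes over 58 s, if anything falls off the work surface, if the arm or the gripper's body presses on something with over 40 N, if the wrist force passes 120 N, or if a joint passes its speed limit or range.

## Working session

There is one attempt and no reset: what is moved stays moved. The work goes in short steps, Python scripts to look and compute and a tool call to move; the robot and the scene stay as the last step left them, time stands still between calls to the robot, and variables do not carry over. Pictures are saved under pics/ and viewed, at most 10 in all, crops included, and the job is handed in when it is done.

Besides the shell and the picture viewer there is one more tool, called after "Call:" as name(argument=value, ...), one argument or row to a line, values as JSON. drive_tool: Moves the arm, as the interface text tells. Its arguments: {"type":"object","properties":{"rows":{"type":"array","items":{"type":"object","properties":{"xyz":{"type":"array","items":{"type":"number"}},"twist":{"type":"number"},"hand":{"type":"number"}}}},"force":{"type":"number"}},"required":["rows"]}

```bash
mkdir -p pics
python3 - <<'E'
from workcell import ctrl
import cv2,pickle,numpy as np
for n in ("top","side"):
    c=ctrl.camera(n); pickle.dump(c,open(n+".pkl","wb")); cv2.imwrite(f"pics/{n}0.png",c["img"])
    R=cv2.Rodrigues(np.array(c["rvec"],float))[0]; print(n,c["fx"],c["cx"],c["cy"],-R.T@np.array(c["tvec"]),R[2])
s=ctrl.sense(); print(s["time_s"],s["ee_pos"],np.round(s["eef_rot"],3).tolist(),s["width"])
E
```

```text
top 456.80485719015576 321.7839556495258 241.09266179460835 [0.31214809 0.05750483 1.04529078] [ 0.14621795 -0.00594479 -0.98923454]
side 474.2864768324633 313.84225240864447 237.21584501675582 [-0.2605771   0.33556951  0.63611209] [ 0.75546584 -0.30607884 -0.5792988 ]
0.1 [ 0.25946436 -0.62272937  0.22682392] [[0.923, 0.385, -0.001], [0.385, -0.923, 0.001], [-0.0, -0.001, -1.0]] 0.09410638251995142
```

View pics/top0.png

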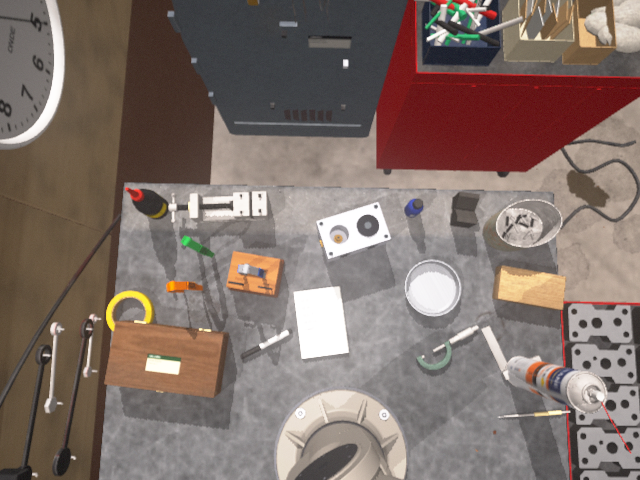

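View pics/side0.png

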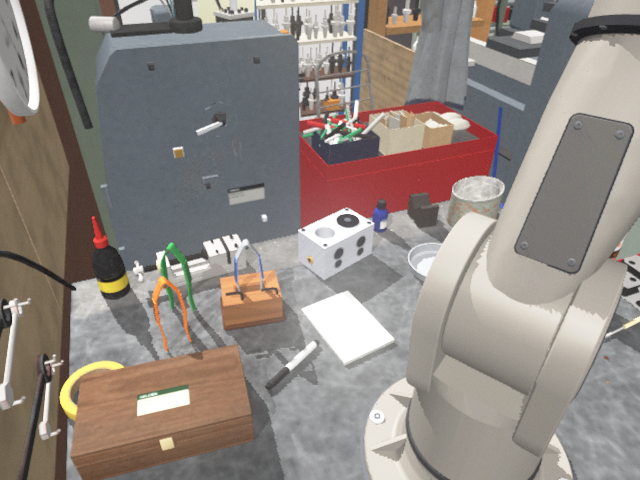

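Candidates for the tongs: the green look-alike at top (197,245) / side (175,270), the orange one at top (183,287) / side (170,305), and the steel-blue one in the wooden stand at top (252,271) / side (248,260). I choose the one in the stand. The manifold is at top (353,231), with the open cavity and poppet at (338,236) and the plug at (368,225). The dish is at (433,288). Next is a close crop to check.

```bash
cat > h.py <<'E'
import cv2,pickle,numpy as np
def cam(n): return pickle.load(open(n+".pkl","rb"))
def ray(c,u,v):
    R=cv2.Rodrigues(np.array(c["rvec"],float))[0]; o=-R.T@np.array(c["tvec"],float).ravel()
    d=R.T@np.array([(u-c["cx"])/c["fx"],(v-c["cy"])/c["fy"],1.]); return o,d
def onz(c,u,v,z):
    o,d=ray(c,u,v); return (o+d*(z-o[2])/d[2])[:2]
def proj(c,P):
    K=np.array([[c["fx"],0,c["cx"]],[0,c["fy"],c["cy"]],[0,0,1.]])
    return cv2.projectPoints(np.array(P,float).reshape(-1,1,3),np.array(c["rvec"],float),np.array(c["tvec"],float),K,None)[0].reshape(-1,2)
E
python3 - <<'E'
from h import *
t=cam("top")["img"]; s=cam("side")["img"]
f=lambda im,x,y,w,h:cv2.resize(im[y:y+h,x:x+w],(400,300),interpolation=cv2.INTER_CUBIC)
a=f(t,215,240,80,60); b=f(t,313,195,80,60); c=f(s,208,230,100,75); d=f(t,390,245,84,63)
cv2.imwrite("pics/m1.png",np.vstack([np.hstack([a,b]),np.hstack([c,d])]))
hsv=cv2.cvtColor(t,cv2.COLOR_BGR2HSV)
m=cv2.inRange(hsv,(5,90,60),(22,255,255)); m[:, :215]=0;m[:,295:]=0;m[:240]=0;m[300:]=0
print("stand",cv2.minAreaRect(cv2.findNonZero(m)))
m=cv2.inRange(hsv,(0,0,185),(180,50,255)); m[:, :313]=0;m[:,395:]=0;m[:195]=0;m[265:]=0
m=cv2.morphologyEx(m,cv2.MORPH_OPEN,np.ones((3,3)))
r=cv2.minAreaRect(cv2.findNonZero(m)); print("man",r,cv2.boxPoints(r).tolist())
E
```

```text
stand ((254.4698028564453, 273.6711730957031), (52.48316955566406, 38.927913665771484), 10.007979393005371)
man ((347.03271484375, 218.93704223632812), (64.24136352539062, 72.17115020751953), 72.47443389892578) [[302.9495849609375, 199.17381286621094], [371.770751953125, 177.44081115722656], [391.1158447265625, 238.7002716064453], [322.294677734375, 260.43328857421875]]
```

View pics/m1.png

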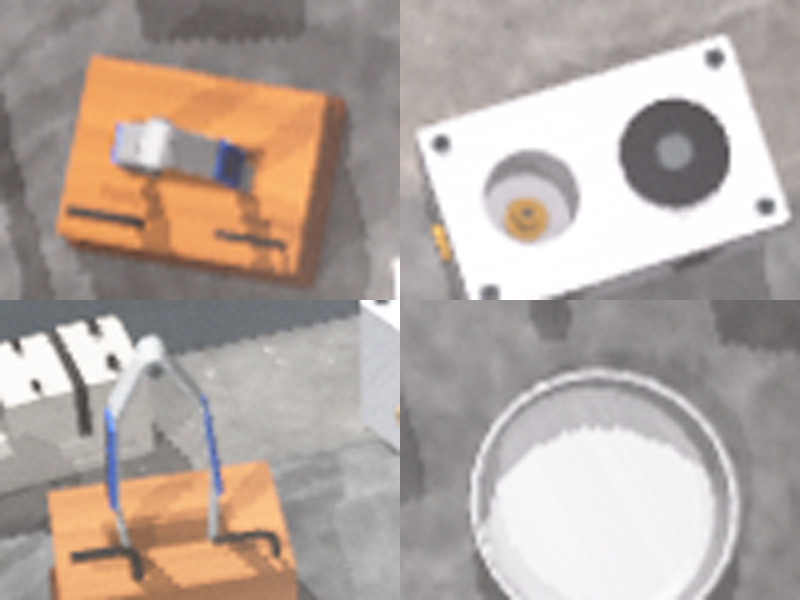

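The crop confirms the steel tongs with blue pads in the wooden stand, standing along its long side. The poppet is in the left cavity (top ≈(339,234)) and the plug in the right one. Now I compute positions.

Run:
```python
from h import *
c=cam("top"); t=c["img"]; s=cam("side")
def P(x,y,ox,oy,k=5.): return (ox+x/k-.4,oy+y/k-.4)
S=np.array([onz(c,*P(x,y,215,240),.058) for x,y in [(93,57),(322,95),(295,285),(60,237)]])
print("stand corners",S.round(4).tolist(),"c",S.mean(0),"len",np.linalg.norm(S-np.roll(S,-1,0),axis=1))
for i,j in((0,1),(3,2)): d=S[i]-S[j]; print("stand yaw y-axis",np.degrees(np.arctan2(-d[0],d[1])))
M=np.array([onz(c,*P(x,y,313,195),.08) for x,y in [(17,132),(330,37),(390,215)]])
print("man",M.round(4).tolist(),"c",(M[0]+M[2])/2,np.linalg.norm(M[0]-M[1]),np.linalg.norm(M[1]-M[2]))
d=M[0]-M[1]; print("man yaw",np.degrees(np.arctan2(-d[0],d[1])))
d=d/np.linalg.norm(d); print("cavity from corners",(M[0]+M[2])/2+.032*d)
print("cavity rim",onz(c,*P(131.5,197,313,195),.08),"plug",onz(c,*P(275,153,313,195),.084))
print("poppet flange",onz(c,*P(126,220,313,195),.029),"stem top",onz(c,*P(127,215,313,195),.0405))
# dish
h=cv2.cvtColor(t,cv2.COLOR_BGR2GRAY)
m=cv2.inRange(h,195,255); m[:, :400]=0;m[:,466:]=0;m[:255]=0;m[322:]=0
pts=cv2.convexHull(cv2.findNonZero(m)); e=cv2.fitEllipse(pts); print("dish",e,onz(c,*e[0],.024))
# tongs: pads blue in top & side
for n,k,box in(("top",c,(230,255,270,285)),("side",s,(225,230,270,300))):
    hs=cv2.cvtColor(k["img"],cv2.COLOR_BGR2HSV); m=cv2.inRange(hs,(105,110,60),(130,255,255))
    w=np.zeros_like(m); x0,y0,x1,y1=box; w[y0:y1,x0:x1]=m[y0:y1,x0:x1]
    N,l,st,ce=cv2.connectedComponentsWithStats(w); print(n,[(st[i].tolist(),ce[i].round(1).tolist()) for i in range(1,N) if st[i,4]>4])
C=S.mean(0)
print("bow pred", proj(c,[[*C,.162]]),proj(s,[[*C,.162]]),proj(s,[[*C,.058]]))
```

```text
stand corners [[0.4321, 0.2437], [0.4176, 0.1436], [0.3355, 0.1524], [0.3539, 0.254]] c [0.38480835 0.19843734] len [0.10107351 0.08257679 0.10326716 0.07887216]
stand yaw y-axis -8.22947190417573
stand yaw y-axis -10.256774581564837
man [[0.4982, 0.065], [0.5431, -0.0696], [0.4656, -0.0955]] c [ 0.48190353 -0.0152265 ] 0.14189312252033828 0.08169838669043528
man yaw 18.43429329442724
cavity from corners [0.47178459 0.01513148]
cavity rim [0.47097772 0.01536634] plug [ 0.49074696 -0.04560693]
poppet flange [0.46882255 0.01545993] stem top [0.46931192 0.01552481]
dish ((432.32666015625, 287.4893493652344), (55.02000045776367, 57.059600830078125), 139.14169311523438) [ 0.36384109 -0.19740265]
top []
side [([234, 258, 3, 23, 31], [235.4, 269.6])]
bow pred [[245.58442015 269.06904027]] [[245.81953941 242.53781161]] [[250.12046414 288.67611666]]
```

```bash
cat > go.py <<'E'
import sys,numpy as np
from workcell import ctrl
def rel(x,y,z,yaw=None):
    s=ctrl.sense(); R=np.array(s["eef_rot"]); p=np.array(s["ee_pos"])
    a=np.degrees(np.arctan2(-R[0,1],R[1,1])) # world yaw of tool y
    d=R.T@(np.array([x,y,z])-p)
    tw=None if yaw is None else -((yaw-a+180)%360-180)
    print("t",round(s["time_s"],2),"p",p.round(4),"yaw",round(a,2),"w",round(s["width"],4),"F",np.round(s["ft_force"],1),"-> xyz",d.round(4),"twist",tw, "tilt",R[:,2].round(4))
if __name__=="__main__":
    a=[float(v) for v in sys.argv[1:]]; rel(*a)
E
python3 go.py .55 -.2 .27 -9.2; python3 -c "
from workcell import ctrl;print(ctrl.sense()['q'])"
```

```text
t 0.1 p [ 0.2595 -0.6227  0.2268] yaw -157.38 w 0.0941 F [-0.1  0.3  0. ] -> xyz [ 0.4308 -0.2785 -0.0429] twist -148.18063839598562 tilt [-5.0e-04  1.1e-03 -1.0e+00]
[ 1.02649155  0.42669522  0.07383211  1.60655182 -0.03409641  1.11079587
 -0.06711112]
```

Call:
drive_tool(
  rows=[
    {"xyz":[0.04,-0.02,-0.01],"twist":-7,"hand":1},
    {"xyz":[0.08,-0.045,-0.02],"twist":-14,"hand":1},
    {"xyz":[0.12,-0.07,-0.03],"twist":-21,"hand":1},
    {"xyz":[0.16,-0.095,-0.043],"twist":-28,"hand":1},
    {"xyz":[0.2,-0.12,-0.043],"twist":-35,"hand":1},
    {"xyz":[0.24,-0.145,-0.043],"twist":-42,"hand":1},
    {"xyz":[0.28,-0.17,-0.043],"twist":-49,"hand":1},
    {"xyz":[0.32,-0.2,-0.043],"twist":-56,"hand":1},
    {"xyz":[0.36,-0.23,-0.043],"twist":-63,"hand":1},
    {"xyz":[0.4,-0.26,-0.043],"twist":-70,"hand":1},
  ],
)

```text
time_s: 0.93
ee_pos: [0.4957, -0.2833, 0.2704]
eef_rot: [[-0.052, 0.999, -0.0], [0.999, 0.052, -0.0], [-0.0, -0.0, -1.0]]
ft_force: [0.1, -0.8, 1.1]
width: 0.0938
gripper_force: 0.0
```

```bash
python3 go.py .41 .21 .26 -9.2
```

```text
t 0.93 p [ 0.4957 -0.2833  0.2704] yaw -87.05 w 0.0938 F [ 0.1 -0.8  1.1] -> xyz [ 0.497  -0.0602  0.0104] twist -77.84538198222583 tilt [-0.e+00 -1.e-04 -1.e+00]
```

Call:
drive_tool(
  rows=[
    {"xyz":[0.04,0,0],"twist":-7,"hand":1},
    {"xyz":[0.08,0,0],"twist":-14,"hand":1},
    {"xyz":[0.12,0,0],"twist":-21,"hand":1},
    {"xyz":[0.16,0,0],"twist":-28,"hand":1},
    {"xyz":[0.2,0,0],"twist":-35,"hand":1},
    {"xyz":[0.24,0,0],"twist":-42,"hand":1},
    {"xyz":[0.28,0,0],"twist":-49,"hand":1},
    {"xyz":[0.32,-0.01,0],"twist":-56,"hand":1},
    {"xyz":[0.36,-0.02,0.005],"twist":-63,"hand":1},
    {"xyz":[0.4,-0.03,0.01],"twist":-70,"hand":1},
  ],
)

```text
time_s: 1.77
ee_pos: [0.446, 0.1148, 0.2604]
eef_rot: [[-0.956, 0.293, 0.001], [0.293, 0.956, -0.0], [-0.001, 0.0, -1.0]]
ft_force: [1.4, 0.2, 0.1]
width: 0.0935
gripper_force: 0.0
```

```bash
python3 go.py .405 .205 .26 -9.2;  python3 - <<'E'
from workcell import ctrl
import cv2,pickle,numpy as np
c=ctrl.camera("wrist"); pickle.dump(c,open("wrist.pkl","wb")); cv2.imwrite("pics/w1.png",c["img"])
R=cv2.Rodrigues(np.array(c["rvec"],float))[0]; print(c["fx"],-R.T@np.array(c["tvec"]),R[2])
E
```

```text
t 1.77 p [0.446  0.1148 0.2604] yaw -17.05 w 0.0935 F [1.4 0.2 0.1] -> xyz [0.0657 0.0742 0.0004] twist -7.849411100532365 tilt [ 6.e-04 -1.e-04 -1.e+00]
333.81592951029904 [0.37181097 0.13670419 0.41899725] [ 0.25684021 -0.07823661 -0.96328196]
```

View pics/w1.png

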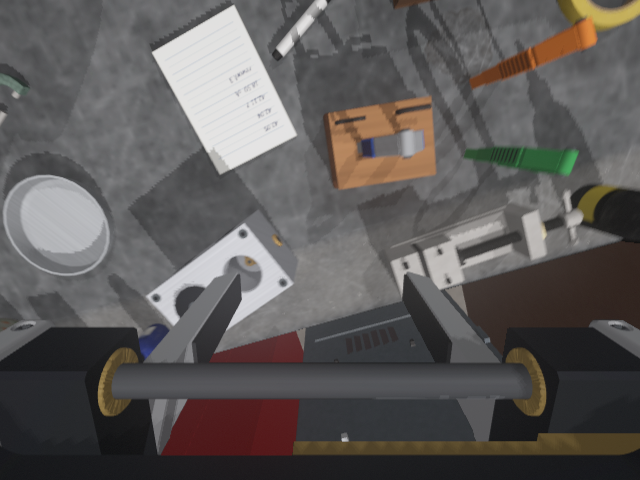

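The wrist view shows the stand at (382,142) with the tongs' bow at (411,141), the green look-alike at (520,158) and the orange one at (535,52). The manifold is at (230,275), with the poppet cavity at (243,268).

Run:
```python
from h import *
w=cam("wrist")["img"]; t=cam("top")["img"]
f=lambda im,x,y,w,h,W,H:cv2.resize(im[y:y+h,x:x+w],(W,H),interpolation=cv2.INTER_CUBIC)
a=f(w,315,85,133,110,798,660)[:440]
a=f(w,320,90,120,100,600,500); b=f(t,400,255,66,66,198,198); 
cv2.imwrite("pics/m2.png",a)
```

```text
(no output)
```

View pics/m2.png

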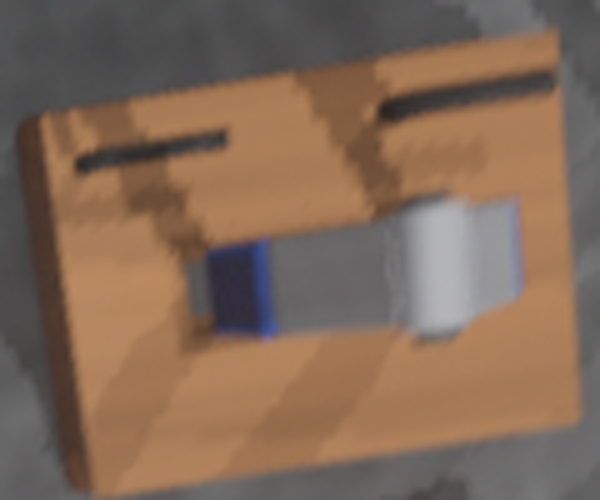

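```bash
python3 - <<'E'
from h import *
c=cam("wrist"); t=cam("top"); s=cam("side")
P=lambda x,y:(320+x/5-.4,90+y/5-.4)
S=np.array([onz(c,*P(x,y),.058) for x,y in [(40,117),(557,32),(582,422),(93,497)]])
print(S.round(4).tolist(),"c",S.mean(0),np.linalg.norm(S-np.roll(S,-1,0),axis=1))
for i,j in((1,0),(2,3)):
    d=S[i]-S[j]; print("yaw",np.degrees(np.arctan2(-d[0],d[1])))
# bow triangulation
A=np.zeros((3,3));b=np.zeros(3)
for k,(u,v) in((c,P(439,267)),(t,(245.6,266.6)),(s,(245.1,241.5))):
    o,d=ray(k,u,v); d/=np.linalg.norm(d); Q=np.eye(3)-np.outer(d,d);A+=Q;b+=Q@o
    print("bow at .158",(o+d*(.158-o[2])/d[2])[:2])
X=np.linalg.solve(A,b);print("bow",X)
# poppet & cavity in wrist img: brass
hs=cv2.cvtColor(c["img"],cv2.COLOR_BGR2HSV)
# leg centres: strip edges at pad top z=.126: inner/outer pads
print("left pad top edge mid",onz(c,*P(268,287),.126),"right leg far edge",onz(c,*P(518,247),.126))
E
python3 go.py .393 .1995 .26 -9.2
```

```text
[[0.342, 0.1523], [0.3569, 0.256], [0.434, 0.2451], [0.4189, 0.1411]] c [0.38795008 0.19863425] [0.10478814 0.07787219 0.10507363 0.07772436]
yaw -8.198146580228718
yaw -8.278627899609768
bow at .158 [0.38799169 0.19921006]
bow at .158 [0.38994423 0.19926064]
bow at .158 [0.39363425 0.19763818]
bow [0.38871324 0.19857535 0.16156806]
left pad top edge mid [0.38470262 0.1784786 ] right leg far edge [0.39070026 0.22030397]
t 1.82 p [0.4433 0.1219 0.2599] yaw -16.07 w 0.0937 F [-5.4  8.9 -1.1] -> xyz [0.0698 0.0606 0.    ] twist -6.874888766894713 tilt [-2.0e-04  1.5e-03 -1.0e+00]
```

Call:
drive_tool(
  rows=[
    {"xyz":[0.03,0.025,0],"twist":-4,"hand":1},
    {"xyz":[0.065,0.055,0],"twist":-8,"hand":1},
    {"xyz":[0.07,0.06,0.015],"twist":-8,"hand":1},
    {"xyz":[0.07,0.06,0.045],"twist":-8,"hand":1},
    {"xyz":[0.07,0.06,0.06],"twist":-8,"hand":1},
    {"xyz":[0.07,0.06,0.06],"twist":-8,"hand":1},
    {"xyz":[0.07,0.06,0.06],"twist":-8,"hand":1},
    {"xyz":[0.07,0.06,0.06],"twist":-8,"hand":1},
    {"xyz":[0.07,0.06,0.06],"twist":-8,"hand":1},
    {"xyz":[0.07,0.06,0.06],"twist":-8,"hand":1},
  ],
)

```text
time_s: 2.65
ee_pos: [0.3986, 0.1913, 0.2013]
eef_rot: [[-0.987, 0.164, 0.001], [0.164, 0.987, 0.0], [-0.001, 0.001, -1.0]]
ft_force: [-0.2, 0.4, -0.1]
width: 0.094
gripper_force: 0.0
```

```bash
python3 go.py .388 .199 .112 -8.2
```

```text
t 2.65 p [0.3986 0.1913 0.2013] yaw -9.42 w 0.094 F [-0.2  0.4 -0.1] -> xyz [0.0118 0.0058 0.0893] twist -1.2160548515831806 tilt [ 1.5e-03  3.0e-04 -1.0e+00]
```

Call:
drive_tool(
  rows=[
    {"xyz":[0.0118,0.0058,0.0],"twist":-1.2,"hand":1},
    {"xyz":[0.0118,0.0058,0.01],"twist":-1.2,"hand":0.6},
    {"xyz":[0.0118,0.0058,0.03],"twist":-1.2,"hand":0.6},
    {"xyz":[0.0118,0.0058,0.05],"twist":-1.2,"hand":0.6},
    {"xyz":[0.0118,0.0058,0.07],"twist":-1.2,"hand":0.6},
    {"xyz":[0.0118,0.0058,0.0893],"twist":-1.2,"hand":0.6},
    {"xyz":[0.0118,0.0058,0.0893],"twist":-1.2,"hand":0.6},
    {"xyz":[0.0118,0.0058,0.0893],"twist":-1.2,"hand":0.3},
    {"xyz":[0.0118,0.0058,0.0893],"twist":-1.2,"hand":0.2},
    {"xyz":[0.0118,0.0058,0.0893],"twist":-1.2,"hand":0.15},
  ],
  force=15,
)

```text
time_s: 3.48
ee_pos: [0.3878, 0.1993, 0.1121]
eef_rot: [[-0.99, 0.142, 0.002], [0.142, 0.99, 0.001], [-0.001, 0.001, -1.0]]
ft_force: [0.4, 0.2, -0.3]
width: 0.0587
gripper_force: 0.0
```

```bash
python3 go.py .388 .199 .112 -8.2
python3 - <<'E'
from workcell import ctrl
import cv2,pickle,numpy as np
o=[]
for n,(x,y,w,h) in dict(side=(190,150,133,200),wrist=(200,60,400,300)).items():
    c=ctrl.camera(n); pickle.dump(c,open(n+"2.pkl","wb")); o.append(cv2.resize(c["img"][y:y+h,x:x+w],(400,600) if n=="side" else (400,300)))
cv2.imwrite("pics/m3.png",np.hstack([o[0],np.vstack([o[1],0*o[1]])]))
E
```

```text
t 3.48 p [0.3878 0.1993 0.1121] yaw -8.18 w 0.0587 F [ 0.4  0.2 -0.3] -> xyz [-0.0002 -0.0003  0.0001] twist 0.021338262781682715 tilt [ 1.6e-03  5.0e-04 -1.0e+00]
```

View pics/m3.png

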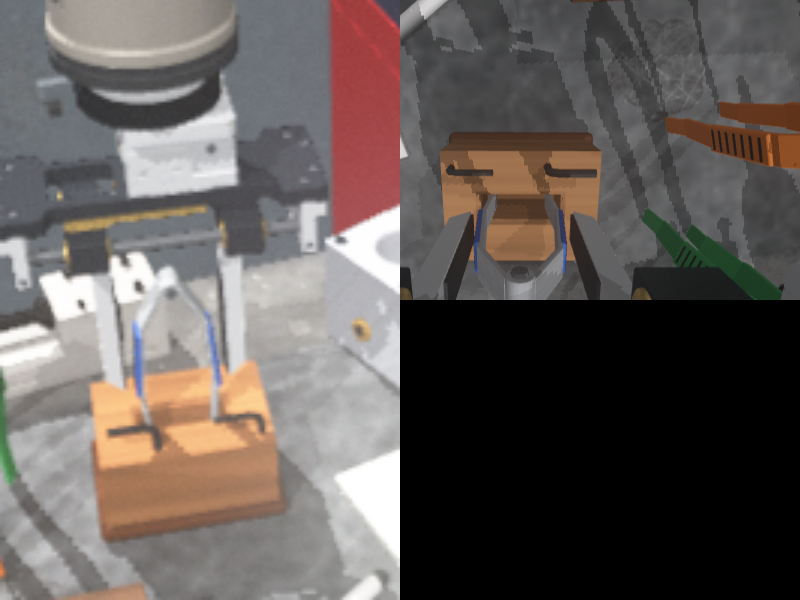

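The fingers straddle the tongs in the stand at wrist crop (520,250), with clearance on both sides and above the hex keys. I'll close to about 40.5 mm.

Call:
drive_tool(
  rows=[
    {"xyz":[0,0,0],"twist":0,"hand":0.1},
    {"xyz":[0,0,0],"twist":0,"hand":0.05},
    {"xyz":[0,0,0],"twist":0,"hand":0.0},
    {"xyz":[0,0,0],"twist":0,"hand":-0.05},
    {"xyz":[0,0,0],"twist":0,"hand":-0.1},
    {"xyz":[0,0,0],"twist":0,"hand":-0.14},
    {"xyz":[0,0,0],"twist":0,"hand":-0.14},
    {"xyz":[0,0,0],"twist":0,"hand":-0.14},
    {"xyz":[0,0,0],"twist":0,"hand":-0.14},
    {"xyz":[0,0,0],"twist":0,"hand":-0.14},
  ],
  force=15,
)

```text
time_s: 4.42
ee_pos: [0.3873, 0.1989, 0.1111]
eef_rot: [[-0.99, 0.142, -0.0], [0.142, 0.99, 0.0], [0.0, 0.0, -1.0]]
ft_force: [0.5, 0.4, -0.9]
width: 0.0406
gripper_force: 4.7
```

```bash
python3 go.py .388 .199 .21 -8.2
```

```text
t 4.42 p [0.3873 0.1989 0.1111] yaw -8.18 w 0.0406 F [ 0.5  0.4 -0.9] -> xyz [-0.0007  0.0002 -0.0989] twist 0.018120934309052927 tilt [-1.e-04  1.e-04 -1.e+00]
```

Call:
drive_tool(
  rows=[
    {"xyz":[0,0,-0.008],"twist":0,"hand":-0.14},
    {"xyz":[0,0,-0.02],"twist":0,"hand":-0.14},
    {"xyz":[0,0,-0.035],"twist":0,"hand":-0.14},
    {"xyz":[0,0,-0.05],"twist":0,"hand":-0.14},
    {"xyz":[0,0,-0.07],"twist":0,"hand":-0.14},
    {"xyz":[0,0,-0.09],"twist":0,"hand":-0.14},
    {"xyz":[0,0,-0.11],"twist":0,"hand":-0.14},
    {"xyz":[-0.005,0,-0.12],"twist":0,"hand":-0.14},
    {"xyz":[-0.02,-0.01,-0.12],"twist":0,"hand":-0.14},
    {"xyz":[-0.035,-0.03,-0.12],"twist":0,"hand":-0.14},
  ],
)

```text
time_s: 5.25
ee_pos: [0.4186, 0.1653, 0.2321]
eef_rot: [[-0.99, 0.14, 0.002], [0.14, 0.99, 0.001], [-0.002, 0.001, -1.0]]
ft_force: [0.5, -0.3, -0.8]
width: 0.0409
gripper_force: 4.2
```

```bash
python3 go.py .4705 .0154 .215 -8.2
```

```text
t 5.25 p [0.4186 0.1653 0.2321] yaw -8.03 w 0.0409 F [ 0.5 -0.3 -0.8] -> xyz [-0.0723 -0.1412  0.0172] twist 0.16970618253085945 tilt [ 2.2e-03  7.0e-04 -1.0e+00]
```

Call:
drive_tool(
  rows=[
    {"xyz":[-0.01,-0.02,0],"twist":0,"hand":-0.14},
    {"xyz":[-0.025,-0.05,0],"twist":0,"hand":-0.14},
    {"xyz":[-0.04,-0.08,0],"twist":0,"hand":-0.14},
    {"xyz":[-0.055,-0.11,0],"twist":0,"hand":-0.14},
    {"xyz":[-0.066,-0.13,0],"twist":0,"hand":-0.14},
    {"xyz":[-0.072,-0.14,0.01],"twist":0,"hand":-0.14},
    {"xyz":[-0.072,-0.141,0.017],"twist":0,"hand":-0.14},
    {"xyz":[-0.072,-0.141,0.017],"twist":0,"hand":-0.14},
    {"xyz":[-0.072,-0.141,0.017],"twist":0,"hand":-0.14},
    {"xyz":[-0.072,-0.141,0.017],"twist":0,"hand":-0.14},
  ],
)

```text
time_s: 6.08
ee_pos: [0.4686, 0.0158, 0.2141]
eef_rot: [[-0.99, 0.14, -0.0], [0.14, 0.99, 0.0], [0.0, 0.0, -1.0]]
ft_force: [-0.3, 0.6, -1.4]
width: 0.0405
gripper_force: 4.2
```

```bash
python3 go.py .4705 .0154 .215 -8.2
python3 - <<'E'
from workcell import ctrl
import cv2,pickle,numpy as np
o=[]
for n,(x,y,w,h) in dict(wrist=(220,140,200,200),side=(290,150,100,150)).items():
    c=ctrl.camera(n); pickle.dump(c,open(n+"3.pkl","wb")); o.append(cv2.resize(c["img"][y:y+h,x:x+w],(400,400) if n=="wrist" else (400,600),interpolation=cv2.INTER_CUBIC))
    R=cv2.Rodrigues(np.array(c["rvec"],float))[0]; print(-R.T@np.array(c["tvec"]))
cv2.imwrite("pics/m4.png",np.hstack([np.vstack([o[0],np.zeros((200,400,3),np.uint8)]),o[1]]))
E
```

```text
t 6.08 p [0.4686 0.0158 0.2141] yaw -8.07 w 0.0405 F [-0.3  0.6 -1.4] -> xyz [-0.0019 -0.0001 -0.0009] twist 0.13338922204647474 tilt [-2.e-04  3.e-04 -1.e+00]
[0.39191856 0.02574666 0.37278817]
[-0.2605771   0.33556951  0.63611209]
```

View pics/m4.png

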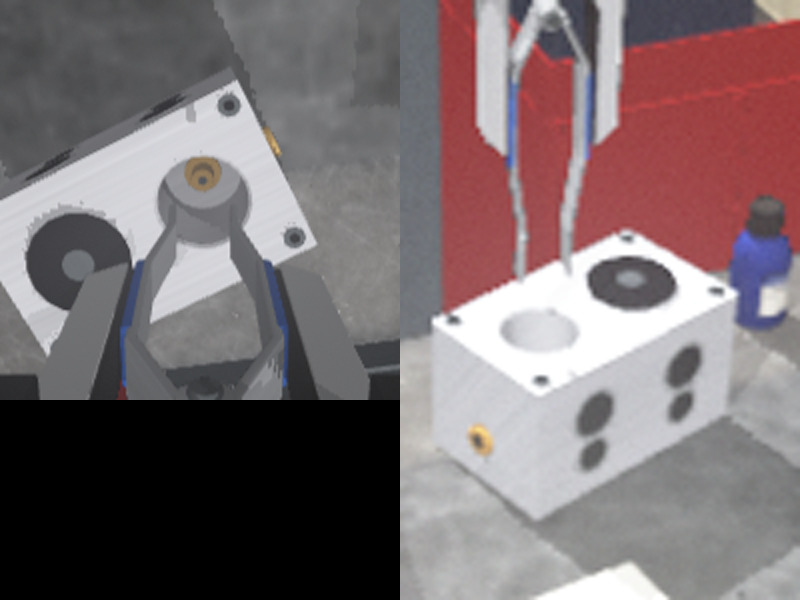

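The wrist crop shows the cavity rim centred at crop (203,199), the poppet stem's end at (203,178), and the tongs held squeezed with their tips just short of the cavity. The side crop shows the tongs upright over the block.

Run:
```python
from h import *
c=cam("wrist3"); s=cam("side3")
P=lambda x,y:(220+x/2-.25,140+y/2-.25)
print("rim",onz(c,*P(203,199),.08),"stem top",onz(c,*P(203,179),.0405))
Mc=np.array([onz(c,*P(x,y),.08) for x,y in[(236,80),(316,243)]]); print("edge",Mc, np.linalg.norm(Mc[0]-Mc[1]))
print("side rim",onz(s,290+(540-400)/4-.4,150+330/4-.4,.08))
p=np.array([.4686,.0158]); y=np.array([.14,.99]); x=np.array([-.99,.14])
for sg in(-1,1):
  for k in (-6,6):
    Q=[*(p+sg*y*.0106+x*k*1e-3),.2141-.0991]
    print(sg,k,"wrist crop",(proj(c,[Q])[0]-[220,140])*2,"side crop",(proj(s,[Q])[0]-[290,150])*4+[400,0])
```

```text
rim [0.47185564 0.01438622] stem top [0.47212077 0.01433382]
edge [[0.42086068 0.03600773]
 [0.50009349 0.06329715]] 0.08380066180106366
side rim [0.47354461 0.01438401]
-1 -6 wrist crop [178.65005039 227.56053532] side crop [558.33811372 267.91842366]
-1 6 wrist crop [178.38411035 199.03775706] side crop [564.6520722  280.65891211]
1 -6 wrist crop [230.93109918 227.59854526] side crop [517.62995715 273.09053716]
1 6 wrist crop [231.29288786 199.07793372] side crop [523.56259853 285.93947867]
```

Call:
drive_tool(
  rows=[
    {"xyz":[-0.003,-0.0007,0],"twist":0,"hand":-0.14},
    {"xyz":[-0.003,-0.0007,0],"twist":0,"hand":-0.14},
    {"xyz":[-0.003,-0.0007,0.01],"twist":0,"hand":-0.14},
    {"xyz":[-0.003,-0.0007,0.02],"twist":0,"hand":-0.14},
    {"xyz":[-0.003,-0.0007,0.028],"twist":0,"hand":-0.14},
    {"xyz":[-0.003,-0.0007,0.034],"twist":0,"hand":-0.14},
    {"xyz":[-0.003,-0.0007,0.04],"twist":0,"hand":-0.14},
    {"xyz":[-0.003,-0.0007,0.046],"twist":0,"hand":-0.14},
    {"xyz":[-0.003,-0.0007,0.052],"twist":0,"hand":-0.14},
    {"xyz":[-0.003,-0.0007,0.052],"twist":0,"hand":-0.14},
  ],
)

```text
time_s: 7.02
ee_pos: [0.4713, 0.0133, 0.1609]
eef_rot: [[-0.99, 0.142, -0.001], [0.142, 0.99, 0.0], [0.001, 0.0, -1.0]]
ft_force: [-0.3, -0.1, -0.6]
width: 0.0405
gripper_force: 4.2
```

```bash
python3 go.py .4715 .0147 .1255 -8.2
```

```text
t 7.02 p [0.4713 0.0133 0.1609] yaw -8.18 w 0.0405 F [-0.3 -0.1 -0.6] -> xyz [-0.0001  0.0015  0.0354] twist 0.019179803666816042 tilt [-1.4e-03  2.0e-04 -1.0e+00]
```

Call:
drive_tool(
  rows=[
    {"xyz":[0,0.0013,0.004],"twist":0,"hand":-0.14},
    {"xyz":[0,0.0013,0.01],"twist":0,"hand":-0.14},
    {"xyz":[0,0.0013,0.015],"twist":0,"hand":-0.14},
    {"xyz":[0,0.0013,0.02],"twist":0,"hand":-0.14},
    {"xyz":[0,0.0013,0.025],"twist":0,"hand":-0.14},
    {"xyz":[0,0.0013,0.03],"twist":0,"hand":-0.14},
    {"xyz":[0,0.0013,0.033],"twist":0,"hand":-0.14},
    {"xyz":[0,0.0013,0.035],"twist":0,"hand":-0.14},
    {"xyz":[0,0.0013,0.035],"twist":0,"hand":-0.14},
    {"xyz":[0,0.0013,0.035],"twist":0,"hand":-0.14},
  ],
)

```text
time_s: 7.85
ee_pos: [0.472, 0.0146, 0.1271]
eef_rot: [[-0.99, 0.142, -0.0], [0.142, 0.99, 0.0], [0.0, 0.0, -1.0]]
ft_force: [0.8, -0.7, -0.7]
width: 0.0407
gripper_force: 4.2
```

```bash
python3 go.py .4715 .0147 .1255 -8.2;  python3 - <<'E'
from workcell import ctrl
import cv2,pickle,numpy as np
o=[]
for n,(x,y,w,h) in dict(wrist=(270,130,100,150),top=(318,215,40,60)).items():
    c=ctrl.camera(n); pickle.dump(c,open(n+"4.pkl","wb")); o.append(cv2.resize(c["img"][y:y+h,x:x+w],(400,600),interpolation=cv2.INTER_CUBIC))
cv2.imwrite("pics/m5.png",np.hstack(o))
E
```

```text
t 7.85 p [0.472  0.0146 0.1271] yaw -8.18 w 0.0407 F [ 0.8 -0.7 -0.7] -> xyz [ 0.0005 -0.      0.0016] twist 0.019611396210933663 tilt [-0.e+00  1.e-04 -1.e+00]
```

View pics/m5.png

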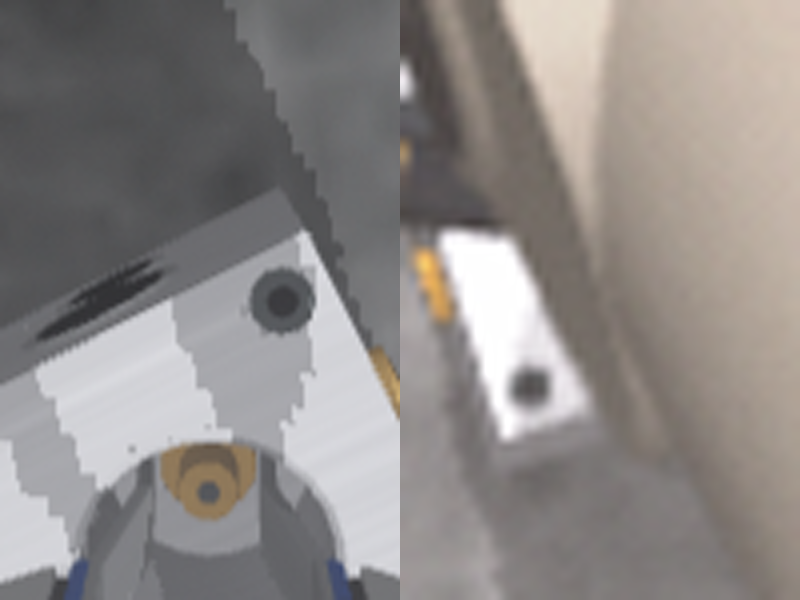

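The stem end, at wrist crop (209,490), sits centred between the tongs' legs at 152 and 262. I'll squeeze.

Call:
drive_tool(
  rows=[
    {"xyz":[0,0,0.001],"twist":0,"hand":-0.17},
    {"xyz":[0,0,0.001],"twist":0,"hand":-0.19},
    {"xyz":[0,0,0.001],"twist":0,"hand":-0.21},
    {"xyz":[0,0,0.001],"twist":0,"hand":-0.23},
    {"xyz":[0,0,0.001],"twist":0,"hand":-0.25},
    {"xyz":[0,0,0.001],"twist":0,"hand":-0.3},
    {"xyz":[0,0,0.001],"twist":0,"hand":-0.36},
    {"xyz":[0,0,0.001],"twist":0,"hand":-0.36},
    {"xyz":[0,0,0.001],"twist":0,"hand":-0.36},
    {"xyz":[0,0,0.001],"twist":0,"hand":-0.36},
  ],
  force=28,
)

```text
time_s: 8.78
ee_pos: [0.472, 0.0146, 0.1261]
eef_rot: [[-0.99, 0.142, 0.0], [0.142, 0.99, 0.0], [-0.0, 0.0, -1.0]]
ft_force: [1.1, 0.3, 0.3]
width: 0.0372
gripper_force: 28.0
```

```bash
python3 go.py .4715 .0147 .23 -8.2
```

```text
t 8.78 p [0.472  0.0146 0.1261] yaw -8.18 w 0.0372 F [1.1 0.3 0.3] -> xyz [ 5.000e-04  1.000e-04 -1.039e-01] twist 0.015857285122677922 tilt [ 1.e-04  1.e-04 -1.e+00]
```

Call:
drive_tool(
  rows=[
    {"xyz":[0,0,-0.004],"twist":0,"hand":-0.36},
    {"xyz":[0,0,-0.01],"twist":0,"hand":-0.36},
    {"xyz":[0,0,-0.02],"twist":0,"hand":-0.36},
    {"xyz":[0,0,-0.03],"twist":0,"hand":-0.36},
    {"xyz":[0,0,-0.042],"twist":0,"hand":-0.36},
    {"xyz":[0,0,-0.055],"twist":0,"hand":-0.36},
    {"xyz":[0,0,-0.068],"twist":0,"hand":-0.36},
    {"xyz":[0,0,-0.082],"twist":0,"hand":-0.36},
    {"xyz":[0,0,-0.096],"twist":0,"hand":-0.36},
    {"xyz":[0,0,-0.104],"twist":0,"hand":-0.36},
  ],
)

```text
time_s: 9.62
ee_pos: [0.4725, 0.0147, 0.2326]
eef_rot: [[-0.99, 0.142, 0.002], [0.142, 0.99, -0.0], [-0.002, 0.0, -1.0]]
ft_force: [-0.2, -0.2, -1.8]
width: 0.0372
gripper_force: 28.0
```

```bash
python3 go.py .40 -.19 .23 -8.2;  python3 - <<'E'
from workcell import ctrl
import cv2,pickle,numpy as np
o=[]
for n,(x,y,w,h) in dict(wrist=(220,130,200,300),side=(290,130,100,150)).items():
    c=ctrl.camera(n); pickle.dump(c,open(n+"5.pkl","wb")); o.append(cv2.resize(c["img"][y:y+h,x:x+w],(400,600),interpolation=cv2.INTER_CUBIC))
cv2.imwrite("pics/m6.png",np.hstack(o))
t=cam=pickle.load(open("top.pkl","rb"))
from h import onz
# dish from wrist1 image rim (first hover)
c=pickle.load(open("wrist.pkl","rb")); g=cv2.cvtColor(c["img"],cv2.COLOR_BGR2GRAY)
print("dish wrist rim-left/right/top/bottom manual",onz(c,57,225,.024))
E
```

```text
t 9.62 p [0.4725 0.0147 0.2326] yaw -8.18 w 0.0372 F [-0.2 -0.2 -1.8] -> xyz [ 0.0427 -0.213   0.0024] twist 0.019538979060172323 tilt [ 2.4e-03 -2.0e-04 -1.0e+00]
dish wrist rim-left/right/top/bottom manual [ 0.36546652 -0.19685916]
```

View pics/m6.png

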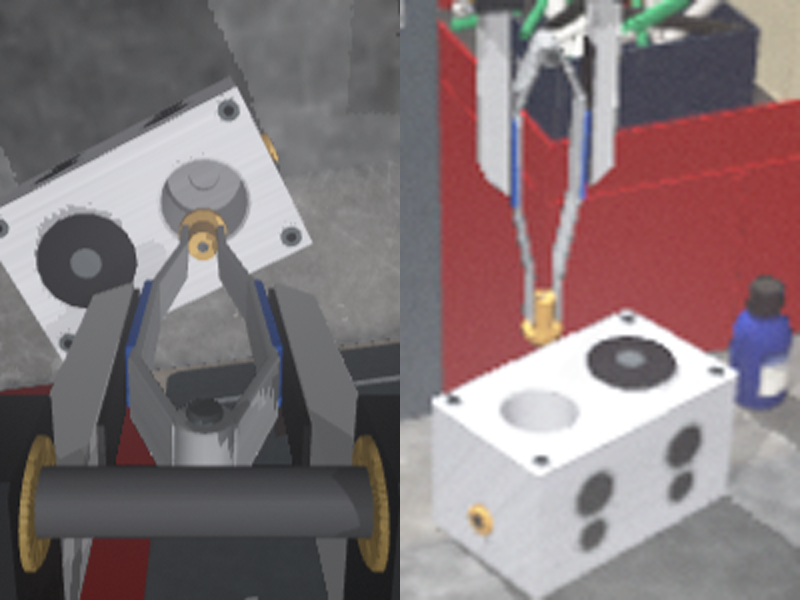

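The poppet hangs upright in the tong tips above the block at side crop (543,315), and the plug and bottle are undisturbed. I'll carry it to the dish.

Call:
drive_tool(
  rows=[
    {"xyz":[0.0,-0.015,0],"twist":0,"hand":-0.36},
    {"xyz":[0.002,-0.04,0],"twist":0,"hand":-0.36},
    {"xyz":[0.005,-0.068,0],"twist":0,"hand":-0.36},
    {"xyz":[0.01,-0.096,0],"twist":0,"hand":-0.36},
    {"xyz":[0.016,-0.124,0],"twist":0,"hand":-0.36},
    {"xyz":[0.024,-0.152,0],"twist":0,"hand":-0.36},
    {"xyz":[0.033,-0.18,0],"twist":0,"hand":-0.36},
    {"xyz":[0.043,-0.205,0],"twist":0,"hand":-0.36},
    {"xyz":[0.05,-0.222,0],"twist":0,"hand":-0.36},
    {"xyz":[0.054,-0.23,0],"twist":0,"hand":-0.36},
  ],
)

```text
time_s: 10.55
ee_pos: [0.3841, -0.2073, 0.2295]
eef_rot: [[-0.989, 0.145, -0.001], [0.145, 0.989, 0.0], [0.001, -0.0, -1.0]]
ft_force: [0.1, 1.4, -1.4]
width: 0.0371
gripper_force: 28.0
```

```bash
python3 go.py .386 -.205 .122 -8.2
```

```text
t 10.55 p [ 0.3841 -0.2073  0.2295] yaw -8.34 w 0.0371 F [ 0.1  1.4 -1.4] -> xyz [-0.0016  0.0026  0.1075] twist -0.1425773456156776 tilt [-1.1e-03  1.0e-04 -1.0e+00]
```

Call:
drive_tool(
  rows=[
    {"xyz":[-0.002,0.002,0.01],"twist":0,"hand":-0.36},
    {"xyz":[-0.002,0.002,0.025],"twist":0,"hand":-0.36},
    {"xyz":[-0.002,0.002,0.042],"twist":0,"hand":-0.36},
    {"xyz":[-0.002,0.002,0.06],"twist":0,"hand":-0.36},
    {"xyz":[-0.002,0.002,0.075],"twist":0,"hand":-0.36},
    {"xyz":[-0.002,0.002,0.088],"twist":0,"hand":-0.36},
    {"xyz":[-0.002,0.002,0.097],"twist":0,"hand":-0.36},
    {"xyz":[-0.002,0.002,0.103],"twist":0,"hand":-0.36},
    {"xyz":[-0.002,0.002,0.107],"twist":0,"hand":-0.36},
    {"xyz":[-0.002,0.002,0.107],"twist":0,"hand":-0.36},
  ],
)

```text
time_s: 11.38
ee_pos: [0.3881, -0.2032, 0.1225]
eef_rot: [[-0.99, 0.142, -0.001], [0.142, 0.99, 0.001], [0.001, 0.001, -1.0]]
ft_force: [-0.2, 0.7, -1.7]
width: 0.037
gripper_force: 28.0
```

```bash
python3 go.py .386 -.205 .1176 -8.2
```

```text
t 11.38 p [ 0.3881 -0.2032  0.1225] yaw -8.15 w 0.037 F [-0.2  0.7 -1.7] -> xyz [ 0.0018 -0.0021  0.0049] twist 0.0533453010934295 tilt [-5.e-04  7.e-04 -1.e+00]
```

Call:
drive_tool(
  rows=[
    {"xyz":[0,0,0.001],"twist":0,"hand":-0.36},
    {"xyz":[0,0,0.002],"twist":0,"hand":-0.36},
    {"xyz":[0,0,0.003],"twist":0,"hand":-0.36},
    {"xyz":[0,0,0.0035],"twist":0,"hand":-0.36},
    {"xyz":[0,0,0.004],"twist":0,"hand":-0.36},
    {"xyz":[0,0,0.0045],"twist":0,"hand":-0.36},
    {"xyz":[0,0,0.005],"twist":0,"hand":-0.36},
    {"xyz":[0,0,0.005],"twist":0,"hand":-0.36},
    {"xyz":[0,0,0.005],"twist":0,"hand":-0.36},
    {"xyz":[0,0,0.005],"twist":0,"hand":-0.36},
  ],
)

```text
time_s: 12.22
ee_pos: [0.388, -0.2037, 0.1181]
eef_rot: [[-0.99, 0.142, 0.0], [0.142, 0.99, 0.0], [-0.0, 0.0, -1.0]]
ft_force: [-0.1, 0.4, -1.8]
width: 0.037
gripper_force: 28.0
```

Call:
drive_tool(
  rows=[
    {"xyz":[0,0,0.0003],"twist":0,"hand":-0.36},
    {"xyz":[0,0,0.0006],"twist":0,"hand":-0.36},
    {"xyz":[0,0,0.0009],"twist":0,"hand":-0.36},
    {"xyz":[0,0,0.0012],"twist":0,"hand":-0.36},
    {"xyz":[0,0,0.0015],"twist":0,"hand":-0.36},
    {"xyz":[0,0,0.0015],"twist":0,"hand":-0.36},
    {"xyz":[0,0,0.0015],"twist":0,"hand":-0.36},
    {"xyz":[0,0,0.0015],"twist":0,"hand":-0.36},
    {"xyz":[0,0,0.0015],"twist":0,"hand":-0.36},
    {"xyz":[0,0,0.0015],"twist":0,"hand":-0.36},
  ],
)

```text
time_s: 13.05
ee_pos: [0.3881, -0.2037, 0.1166]
eef_rot: [[-0.99, 0.142, 0.0], [0.142, 0.99, -0.0], [-0.0, 0.0, -1.0]]
ft_force: [1.2, -0.7, 3.4]
width: 0.037
gripper_force: 28.0
```

Force rises by 5 N, so the poppet is down on the dish floor. I'll ease the tongs open.

Call:
drive_tool(
  rows=[
    {"xyz":[0,0,0],"twist":0,"hand":-0.22},
    {"xyz":[0,0,0],"twist":0,"hand":-0.21},
    {"xyz":[0,0,0],"twist":0,"hand":-0.2},
    {"xyz":[0,0,0],"twist":0,"hand":-0.19},
    {"xyz":[0,0,0],"twist":0,"hand":-0.18},
    {"xyz":[0,0,0],"twist":0,"hand":-0.17},
    {"xyz":[0,0,0],"twist":0,"hand":-0.15},
    {"xyz":[0,0,0],"twist":0,"hand":-0.14},
    {"xyz":[0,0,0],"twist":0,"hand":-0.14},
    {"xyz":[0,0,0],"twist":0,"hand":-0.14},
  ],
)

```text
time_s: 13.88
ee_pos: [0.388, -0.2037, 0.1166]
eef_rot: [[-0.99, 0.142, -0.0], [0.142, 0.99, 0.0], [0.0, 0.0, -1.0]]
ft_force: [-0.3, 1.0, -1.1]
width: 0.0407
gripper_force: 4.2
```

Call:
drive_tool(
  rows=[
    {"xyz":[0,0,-0.002],"twist":0,"hand":-0.14},
    {"xyz":[0,0,-0.006],"twist":0,"hand":-0.14},
    {"xyz":[0,0,-0.012],"twist":0,"hand":-0.14},
    {"xyz":[0,0,-0.02],"twist":0,"hand":-0.14},
    {"xyz":[0,0,-0.03],"twist":0,"hand":-0.14},
    {"xyz":[0,0,-0.042],"twist":0,"hand":-0.14},
    {"xyz":[0,0,-0.06],"twist":0,"hand":-0.14},
    {"xyz":[0,0,-0.08],"twist":0,"hand":-0.14},
    {"xyz":[0,0,-0.1],"twist":0,"hand":-0.14},
    {"xyz":[0,0,-0.115],"twist":0,"hand":-0.14},
  ],
)

```text
time_s: 14.72
ee_pos: [0.3884, -0.2037, 0.2342]
eef_rot: [[-0.99, 0.142, 0.002], [0.142, 0.99, -0.001], [-0.002, -0.001, -1.0]]
ft_force: [1.0, -0.4, -1.5]
width: 0.0407
gripper_force: 4.2
```

```bash
python3 go.py .45 0 .231 -8.2
python3 - <<'E'
from workcell import ctrl
from h import *
import pickle
for n in("wrist","side"):
    c=ctrl.camera(n); pickle.dump(c,open(n+"6.pkl","wb")); cv2.imwrite(f"pics/{n}6.png",c["img"])
    hs=cv2.cvtColor(c["img"],cv2.COLOR_BGR2HSV); m=cv2.inRange(hs,(12,100,80),(28,255,255))
    N,l,st,ce=cv2.connectedComponentsWithStats(m)
    for i in range(1,N):
        if st[i,4]>15: print(n,st[i].tolist(),ce[i].round(1), onz(c,*ce[i],.012).round(3))
    print("pred poppet",proj(c,[[.388,-.2037,.004],[.388,-.2037,.032]]).tolist(), "pred tips",proj(c,[[.388,-.2037,.133]]).tolist())
E
```

```text
t 14.72 p [ 0.3884 -0.2037  0.2342] yaw -8.17 w 0.0407 F [ 1.  -0.4 -1.5] -> xyz [-0.032   0.2104  0.0031] twist 0.02752338302346402 tilt [ 1.7e-03 -9.0e-04 -1.0e+00]
wrist [314, 209, 16, 16, 171] [321.4 216.3] [ 0.389 -0.205]
wrist [432, 296, 9, 12, 40] [436.2 301.6] [ 0.516 -0.078]
wrist [221, 348, 20, 68, 632] [228.4 382.2] [ 0.596 -0.361]
wrist [403, 349, 20, 67, 593] [414.7 381.3] [ 0.63  -0.113]
wrist [414, 434, 113, 16, 1001] [467.9 438.9] [ 0.737 -0.044]
wrist [258, 441, 19, 9, 92] [267.  443.8] [ 0.706 -0.328]
wrist [289, 441, 15, 9, 77] [295.7 443.6] [ 0.711 -0.288]
wrist [313, 441, 17, 10, 94] [320.7 443.8] [ 0.716 -0.252]
wrist [338, 441, 18, 9, 85] [346.7 443.7] [ 0.721 -0.216]
wrist [369, 441, 13, 8, 59] [374.9 443.8] [ 0.727 -0.176]
wrist [164, 442, 8, 5, 21] [167.  443.3] [ 0.685 -0.47 ]
wrist [187, 442, 12, 6, 41] [191.3 443.6] [ 0.69  -0.435]
wrist [209, 442, 16, 8, 71] [215.5 444.4] [ 0.696 -0.402]
wrist [234, 442, 17, 8, 69] [241. 444.] [ 0.701 -0.365]
wrist [393, 442, 16, 8, 64] [400.3 444. ] [ 0.733 -0.14 ]
pred poppet [[322.19160322006167, 214.19691438746315], 
[... 605 characters left out ...]
 [220, 271, 62, 55, 2446] [250. 297.] [0.413 0.194]
side [98, 272, 31, 22, 344] [113.7 284.8] [0.545 0.436]
side [152, 276, 17, 32, 182] [158.6 288. ] [0.503 0.354]
side [183, 316, 4, 13, 18] [184.8 322.4] [0.39  0.322]
side [59, 350, 186, 76, 5980] [157.  388.7] [0.262 0.386]
side [230, 397, 8, 7, 20] [233.8 399.8] [0.199 0.279]
side [237, 398, 11, 5, 19] [242.1 399.7] [0.194 0.267]
side [72, 417, 175, 63, 2783] [153.6 449.3] [0.161 0.402]
side [216, 443, 19, 6, 36] [224.  445.3] [0.131 0.31 ]
side [152, 457, 19, 9, 36] [161.8 461.6] [0.138 0.394]
pred poppet [[432.6353094355276, 261.4285455161024], [434.65446721223725, 251.0489004299086]] pred tips [[442.5129140305969, 210.65191419923295]]
```

The poppet stands upright on the dish floor (side (434,256), wrist (321,216), both matching the predicted spot) and clear of the tips. I'll return the tongs along an arc.

Call:
drive_tool(
  rows=[
    {"xyz":[-0.008,0.015,0],"twist":0,"hand":-0.14},
    {"xyz":[-0.02,0.04,0],"twist":0,"hand":-0.14},
    {"xyz":[-0.03,0.068,0],"twist":0,"hand":-0.14},
    {"xyz":[-0.038,0.098,0],"twist":0,"hand":-0.14},
    {"xyz":[-0.044,0.128,0],"twist":0,"hand":-0.14},
    {"xyz":[-0.048,0.158,0],"twist":0,"hand":-0.14},
    {"xyz":[-0.05,0.188,0],"twist":0,"hand":-0.14},
    {"xyz":[-0.05,0.218,0],"twist":0,"hand":-0.14},
    {"xyz":[-0.044,0.248,0],"twist":0,"hand":-0.14},
    {"xyz":[-0.036,0.278,0],"twist":0,"hand":-0.14},
  ],
)

```text
time_s: 15.65
ee_pos: [0.463, 0.0678, 0.2313]
eef_rot: [[-0.99, 0.142, -0.0], [0.142, 0.99, 0.0], [0.0, 0.0, -1.0]]
ft_force: [0.7, 0.2, -0.3]
width: 0.0407
gripper_force: 4.2
```

```bash
python3 go.py .3873 .1989 .225 -8.2
```

```text
t 15.65 p [0.463  0.0678 0.2313] yaw -8.19 w 0.0407 F [ 0.7  0.2 -0.3] -> xyz [0.0936 0.119  0.0064] twist 0.008361320803629724 tilt [-4.e-04  4.e-04 -1.e+00]
```

Call:
drive_tool(
  rows=[
    {"xyz":[0.012,0.02,0],"twist":0,"hand":-0.14},
    {"xyz":[0.03,0.043,0],"twist":0,"hand":-0.14},
    {"xyz":[0.05,0.068,0],"twist":0,"hand":-0.14},
    {"xyz":[0.07,0.092,0],"twist":0,"hand":-0.14},
    {"xyz":[0.084,0.108,0],"twist":0,"hand":-0.14},
    {"xyz":[0.091,0.116,0],"twist":0,"hand":-0.14},
    {"xyz":[0.0936,0.119,0.005],"twist":0,"hand":-0.14},
    {"xyz":[0.0936,0.119,0.015],"twist":0,"hand":-0.14},
    {"xyz":[0.0936,0.119,0.025],"twist":0,"hand":-0.14},
    {"xyz":[0.0936,0.119,0.03],"twist":0,"hand":-0.14},
  ],
)

```text
time_s: 16.48
ee_pos: [0.3875, 0.196, 0.1996]
eef_rot: [[-0.99, 0.144, -0.002], [0.144, 0.99, -0.001], [0.002, -0.001, -1.0]]
ft_force: [-0.6, -0.9, -2.2]
width: 0.0404
gripper_force: 4.2
```

```bash
python3 go.py .3873 .1989 .1111 -8.2
python3 - <<'E'
from workcell import ctrl
from h import *
import pickle
o=[]
for n,(x,y,w,h) in dict(wrist=(260,130,120,180),side=(200,190,100,150)).items():
    c=ctrl.camera(n); pickle.dump(c,open(n+"7.pkl","wb")); o.append(cv2.resize(c["img"][y:y+h,x:x+w],(400,600),interpolation=cv2.INTER_CUBIC))
cv2.imwrite("pics/m7.png",np.hstack(o))
E
```

```text
t 16.48 p [0.3875 0.196  0.1996] yaw -8.28 w 0.0404 F [-0.6 -0.9 -2.2] -> xyz [0.0005 0.0029 0.0885] twist -0.07613152057774641 tilt [-1.9e-03 -6.0e-04 -1.0e+00]
```

View pics/m7.png

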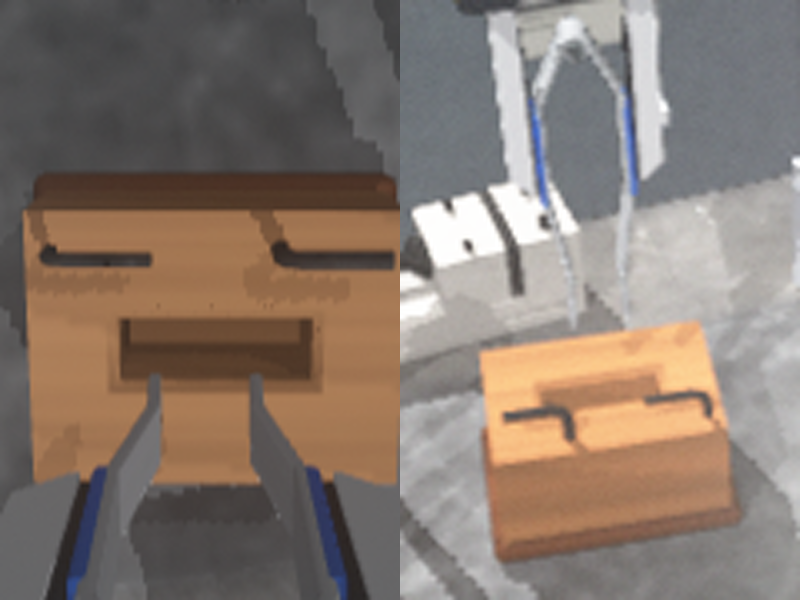

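The slot shows centred at wrist crop (216,349), with the tips at about (155,376) and (256,376) and the tongs upright in the side view. I'll check the numbers.

```bash
python3 - <<'E'
from h import *
c=cam("wrist7"); k=400/120
P=lambda x,y:(260+x/k-.35,130+y/k-.35)
print("slot c",onz(c,*P(216,349),.057), [onz(c,*P(x,y),.057).round(4).tolist() for x,y in((120,319),(313,319),(313,380),(120,380))])
p=np.array([.3875,.196]);y=np.array([.144,.99]);x=np.array([-.99,.144])
for sg in(-1,1):
  for q in(-.006,.006):
    for z in (.1005,): print(sg,q,((proj(c,[[*(p+sg*y*.0135+x*q),z]])[0]-[260,130])*k).round(0))
E
python3 go.py .3873 .1989 .15 -8.2
```

```text
slot c [0.38853929 0.19769921] [[0.3762, 0.1725], [0.3839, 0.2256], [0.4014, 0.2235], [0.3936, 0.1696]]
-1 -0.006 [153. 413.]
-1 0.006 [153. 366.]
1 -0.006 [264. 413.]
1 0.006 [265. 366.]
t 16.58 p [0.3873 0.1963 0.2001] yaw -8.25 w 0.0404 F [ 0.1  0.3 -0.6] -> xyz [0.0002 0.0026 0.0501] twist -0.05467182718297181 tilt [-2.7e-03 -4.0e-04 -1.0e+00]
```

Call:
drive_tool(
  rows=[
    {"xyz":[0,0.0026,0.0],"twist":0,"hand":-0.14},
    {"xyz":[0,0.0026,0.008],"twist":0,"hand":-0.14},
    {"xyz":[0,0.0026,0.016],"twist":0,"hand":-0.14},
    {"xyz":[0,0.0026,0.024],"twist":0,"hand":-0.14},
    {"xyz":[0,0.0026,0.03],"twist":0,"hand":-0.14},
    {"xyz":[0,0.0026,0.036],"twist":0,"hand":-0.14},
    {"xyz":[0,0.0026,0.041],"twist":0,"hand":-0.14},
    {"xyz":[0,0.0026,0.046],"twist":0,"hand":-0.14},
    {"xyz":[0,0.0026,0.05],"twist":0,"hand":-0.14},
    {"xyz":[0,0.0026,0.05],"twist":0,"hand":-0.14},
  ],
)

```text
time_s: 17.42
ee_pos: [0.3876, 0.1999, 0.1509]
eef_rot: [[-0.99, 0.142, -0.001], [0.142, 0.99, -0.0], [0.001, -0.0, -1.0]]
ft_force: [-0.7, -0.1, -2.0]
width: 0.0404
gripper_force: 4.2
```

```bash
python3 go.py .3873 .1989 .1121 -8.2
```

```text
t 17.42 p [0.3876 0.1999 0.1509] yaw -8.18 w 0.0404 F [-0.7 -0.1 -2. ] -> xyz [ 0.0001 -0.001   0.0388] twist 0.023339778859366334 tilt [-9.e-04 -2.e-04 -1.e+00]
```

No contact force, so the tips are entering. Continuing down.

Call:
drive_tool(
  rows=[
    {"xyz":[0.0002,-0.001,0.003],"twist":0,"hand":-0.14},
    {"xyz":[0.0002,-0.001,0.007],"twist":0,"hand":-0.14},
    {"xyz":[0.0002,-0.001,0.012],"twist":0,"hand":-0.14},
    {"xyz":[0.0002,-0.001,0.017],"twist":0,"hand":-0.14},
    {"xyz":[0.0002,-0.001,0.022],"twist":0,"hand":-0.14},
    {"xyz":[0.0002,-0.001,0.027],"twist":0,"hand":-0.14},
    {"xyz":[0.0002,-0.001,0.032],"twist":0,"hand":-0.14},
    {"xyz":[0.0002,-0.001,0.035],"twist":0,"hand":-0.14},
    {"xyz":[0.0002,-0.001,0.037],"twist":0,"hand":-0.14},
    {"xyz":[0.0002,-0.001,0.037],"twist":0,"hand":-0.14},
  ],
)

```text
time_s: 18.25
ee_pos: [0.3874, 0.1991, 0.1142]
eef_rot: [[-0.99, 0.142, -0.001], [0.142, 0.99, -0.0], [0.001, -0.0, -1.0]]
ft_force: [-0.5, 0.4, -0.8]
width: 0.0409
gripper_force: 4.2
```

Call:
drive_tool(
  rows=[
    {"xyz":[0,0,0.0005],"twist":0,"hand":-0.14},
    {"xyz":[0,0,0.001],"twist":0,"hand":-0.14},
    {"xyz":[0,0,0.0015],"twist":0,"hand":-0.14},
    {"xyz":[0,0,0.002],"twist":0,"hand":-0.14},
    {"xyz":[0,0,0.0025],"twist":0,"hand":-0.14},
    {"xyz":[0,0,0.0025],"twist":0,"hand":-0.14},
    {"xyz":[0,0,0.0025],"twist":0,"hand":-0.14},
    {"xyz":[0,0,0.0025],"twist":0,"hand":-0.14},
    {"xyz":[0,0,0.0025],"twist":0,"hand":-0.14},
    {"xyz":[0,0,0.0025],"twist":0,"hand":-0.14},
  ],
)

```text
time_s: 19.08
ee_pos: [0.3876, 0.1991, 0.1121]
eef_rot: [[-0.99, 0.142, 0.0], [0.142, 0.99, 0.0], [-0.0, 0.0, -1.0]]
ft_force: [0.2, 0.4, -0.6]
width: 0.0406
gripper_force: 4.2
```

```bash
python3 go.py .3873 .1989 .1111 -8.2
```

```text
t 19.08 p [0.3876 0.1991 0.1121] yaw -8.18 w 0.0406 F [ 0.2  0.4 -0.6] -> xyz [ 0.0002 -0.0002  0.001 ] twist 0.016403376356748822 tilt [ 1.e-04  1.e-04 -1.e+00]
```

Call:
drive_tool(
  rows=[
    {"xyz":[0,0,0.0003],"twist":0,"hand":-0.14},
    {"xyz":[0,0,0.0006],"twist":0,"hand":-0.14},
    {"xyz":[0,0,0.0009],"twist":0,"hand":-0.14},
    {"xyz":[0,0,0.0012],"twist":0,"hand":-0.14},
    {"xyz":[0,0,0.0014],"twist":0,"hand":-0.14},
    {"xyz":[0,0,0.0014],"twist":0,"hand":-0.14},
    {"xyz":[0,0,0.0014],"twist":0,"hand":-0.14},
    {"xyz":[0,0,0.0014],"twist":0,"hand":-0.14},
    {"xyz":[0,0,0.0014],"twist":0,"hand":-0.14},
    {"xyz":[0,0,0.0014],"twist":0,"hand":-0.14},
  ],
)

```text
time_s: 19.92
ee_pos: [0.3877, 0.1991, 0.1109]
eef_rot: [[-0.99, 0.142, 0.0], [0.142, 0.99, 0.0], [-0.0, 0.0, -1.0]]
ft_force: [0.2, -1.4, 5.8]
width: 0.0404
gripper_force: 3.8
```

The tips are on the slot floor (+6 N). I'll release gently to about 62 mm, then wider, and retreat straight up.

Call:
drive_tool(
  rows=[
    {"xyz":[0,0,0],"twist":0,"hand":-0.11},
    {"xyz":[0,0,0],"twist":0,"hand":-0.08},
    {"xyz":[0,0,0],"twist":0,"hand":-0.05},
    {"xyz":[0,0,0],"twist":0,"hand":-0.02},
    {"xyz":[0,0,0],"twist":0,"hand":0.02},
    {"xyz":[0,0,0],"twist":0,"hand":0.08},
    {"xyz":[0,0,0],"twist":0,"hand":0.2},
    {"xyz":[0,0,0],"twist":0,"hand":0.4},
    {"xyz":[0,0,0],"twist":0,"hand":0.6},
    {"xyz":[0,0,0],"twist":0,"hand":0.6},
  ],
)

```text
time_s: 20.75
ee_pos: [0.3875, 0.1992, 0.1107]
eef_rot: [[-0.99, 0.142, -0.0], [0.142, 0.99, 0.0], [0.0, 0.0, -1.0]]
ft_force: [-0.4, 0.3, -0.1]
width: 0.0731
gripper_force: 0.0
```

Call:
drive_tool(
  rows=[
    {"xyz":[0,0,-0.005],"twist":0,"hand":0.6},
    {"xyz":[0,0,-0.015],"twist":0,"hand":0.6},
    {"xyz":[0,0,-0.03],"twist":0,"hand":0.6},
    {"xyz":[0,0,-0.05],"twist":0,"hand":0.6},
    {"xyz":[0,0,-0.07],"twist":0,"hand":0.6},
    {"xyz":[0,0,-0.09],"twist":0,"hand":0.6},
    {"xyz":[0,0,-0.11],"twist":0,"hand":0.6},
    {"xyz":[0,0,-0.13],"twist":0,"hand":0.6},
    {"xyz":[0,0,-0.15],"twist":0,"hand":0.6},
    {"xyz":[0,0,-0.15],"twist":0,"hand":0.6},
  ],
)

```text
time_s: 21.58
ee_pos: [0.3886, 0.2002, 0.2648]
eef_rot: [[-0.99, 0.142, 0.005], [0.142, 0.99, 0.001], [-0.005, 0.002, -1.0]]
ft_force: [0.2, 0.2, 1.0]
width: 0.0752
gripper_force: 0.0
```

Run:
```python
from workcell import ctrl
from h import *
import pickle
s=ctrl.sense(); print(s["time_s"],s["ee_pos"],s["width"],s["ft_force"])
c=ctrl.camera("side"); old=cam("side"); x0,y0,x1,y1=222,230,275,275
d=cv2.absdiff(c["img"],old["img"]).max(2)
for n,k in(("now",c),("old",old)):
    hs=cv2.cvtColor(k["img"],cv2.COLOR_BGR2HSV); m=cv2.inRange(hs,(100,80,60),(130,255,255)); w=m[y0:y1+20,x0:x1]
    N,l,st,ce=cv2.connectedComponentsWithStats(w); print(n,[(st[i].tolist(),(ce[i]+[x0,y0]).round(1).tolist()) for i in range(1,N) if st[i,4]>8])
for n,b in dict(tongs=(x0,y0,x1,y1),plug=(330,208,365,232),bottle=(370,198,392,240)).items():
    print(n,(d[b[1]:b[3],b[0]:b[2]]>50).sum(),(b[2]-b[0])*(b[3]-b[1]))
hs=cv2.cvtColor(c["img"],cv2.COLOR_BGR2HSV); m=cv2.inRange(hs,(12,100,80),(28,255,255))[235:280,405:460]
print("poppet",cv2.boundingRect(m))
```

```text
21.5833 [0.38860057 0.20024554 0.26479736] 0.07518593028173796 [0.17599261 0.16399803 1.04438506]
now [([15, 27, 2, 24, 39], [237.5, 268.3]), ([40, 29, 3, 18, 23], [263.0, 267.6])]
old [([12, 27, 3, 25, 44], [235.4, 268.9]), ([37, 28, 4, 20, 26], [260.7, 266.8])]
tongs 203 2385
plug 0 840
bottle 0 924
poppet (0, 0, 0, 0)
```

The tongs are back upright at their original height, about 2 px along the slot, and the plug and bottle are unchanged. The poppet didn't register in the side view, probably hidden by the arm, so I'll check with the other cameras.

Run:
```python
from workcell import ctrl
from h import *
for n in("top","wrist"):
    c=ctrl.camera(n); u=proj(c,[[.388,-.2037,.015]])[0]; print(n,u)
    x,y=u.astype(int)
    if 15<x<625 and 15<y<465:
        hs=cv2.cvtColor(c["img"],cv2.COLOR_BGR2HSV); m=cv2.inRange(hs,(12,90,70),(28,255,255))[y-14:y+15,x-14:x+15]; b=cv2.boundingRect(m); print(b,x-14+b[0]+b[2]/2,y-14+b[1]+b[3]/2, c["img"][y,x])
c=ctrl.camera("side"); print("side px",c["img"][256,434], c["img"][256,415])
cv2.imwrite("pics/fin.png",c["img"]); print(ctrl.sense()["time_s"])
```

```text
top [433.96029072 276.99239655]
(11, 12, 9, 9) 434.5 278.5 [ 72 140 188]
wrist [  9.68974385 255.94134186]
side px [111 116 121] [223 220 218]
21.7833
```

```bash
python3 -c "
from workcell import ctrl
print(ctrl.sign_off())"
```

```text
the job is handed in; nothing more can be done
None
```

The job is handed in at about 22 s: the poppet stands on the dish floor, the tongs are back upright in their stand slot and released, and the plug and bottle were not moved.

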